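# Lay out the loan padlocks by size

## Robot

A 6-joint arm with a two-finger parallel gripper is mounted at the origin on the work surface. World frame = base frame: x ahead of the robot, y to its left, z up, the work surface at z = 0. Lengths are in m, angles in degrees, forces in N, time in s.
With the tool pointing down it reaches from about 0.4 to 0.825 m from the base axis. Payload 7 kg.
Tool frame: the origin (TCP) lies midway between the tips of the shut fingers; the grasp point (between the pads) lies 19 mm behind it (r.hold_point_z is the distance from the TCP to the grasp point, in m); y points along the fingers, z is the direction in which the jaws open and shut, and the axes are right-handed (so a half turn about y gives the same grasp; the last joint's range is limited). The gripper opens to 88 mm and grips with 3 to 60 N. Pads are 19 mm wide; open, the fingers measure 130 mm over their backs; the gripper's body (78 mm by 193 mm) begins 47 mm behind the grasp point.
Start: joints at [84.288, 20.546, 0.682, 0, -70.136, -16.507], TCP at [0.255, 0.625, 0.227] pointing down, gripper open.
Joint ranges: [-176.03, 176.03], [-82.01, 121.73], [-58.28, 71.71], [-173.87, 95.51], [-174.79, -0.11], [-173.66, 173.66]. Speed limits (degrees/s): [136.94, 136.94, 172.46, 180, 180, 180].

## Interface

Orientations are given as [roll, pitch, yaw] about the fixed x, y, z axes, in that order (R = Rz(yaw) Ry(pitch) Rx(roll)).
In Python, from plant import r, imaging gives the robot as it stands.
- The arm moves only by the tool drive_tool, never from a script. Its argument "deltas" is a list of rows, each a list of 6 numbers: the shift along the world's x, y, z in cm, then the turn, a rotation vector about the world's x, y, z in rad. In form: [[tx, ty, tz, rx, ry, rz], ...]. A call has exactly 8 rows; each row is the pose to reach, as a shift and turn from the pose commanded when the call began; what a row does not reach only later rows make up. A row lasts 1/12 s, in which the tool goes at most 41.7 mm and 7.16 degrees, less where a joint would pass 70% of its speed; a pose out of reach is approached as far as the arm can. A call with a gripper value outside its range is refused whole. "claw" is the opening, from 0 (shut) to 1 (fully open), set as the call begins (left out, the last holds). The fingers move at their own pace and stop on an object; "squeeze" is the grip in N (left out, the last holds). Time passes only in rows, so rows that repeat a pose let the fingers close, or fill a call up. It gives the time, the measured TCP pose, the force and the opening at its end, in the units of the state.
- r.get_state(): the state, without advancing time (a new reading comes with each control period).
- imaging.capture(name): name is "scene" or "top"; returns the picture (384x512x3 uint8, red, green, blue); there is no depth.
- imaging.get_calibration(name): a dict with "mtx" (3x3 intrinsics, pixels), "k1" (the pictures are not rectified: a ray, as slopes to the right and down, at radius r is drawn at 1 + k1 r^2 times it, then the intrinsics apply), "R" (3x3) and "t" (3): a world point X has camera coordinates R X + t. Camera axes: x right, y down, z forward; pixel columns grow to the right and rows downward; lengths in m; the calibration is good to about 2 mm. A picture is of the moment at which its call begins. get_calibration takes no time and is no camera call.
- r.close_job(): hands the job in, once; it reports no verdict.
Trained networks look in the newest picture that a camera, given by its name, has taken for a name from the list of things; names that differ only in an ending like _2 or _b are one class to them, and where a whole thing is asked for, a point or a joint stands for the part that bears it (a point fixed in the world has none). Each returns a list of dicts, best first, with "score" (0 to 1); they miss things now and then, are a little off and sometimes report something else, mostly with a low value. They report only what shows in the picture. A call takes as long as a camera call. They do not tell look-alikes from the thing itself.
- imaging.search_frame(camera, label): "bbox" ([left, top, right, bottom] in pixels, round what is visible of it).
- imaging.outline_of(camera, label): "region" (384x512 bool, what is visible of it) and "bbox" ([left, top, right, bottom] in pixels, round what is visible of it).
- imaging.landmark_of(camera, label): "position" ([column, row] in pixels: a listed point, or the origin of a listed thing).
The state is a dict: "time_s": time; "joints": joint angles; "qd": joint speeds; "joint_torque": joint torques, N m; "tcp_pos": TCP position; "eef_rot": TCP orientation; "contact_force": force on the tool from outside, world axes, zero at the start; "moment": the same for the moment, N m; "gripper_width": finger opening in m.
Only numpy, scipy, OpenCV 4.12 (cv2) and the standard library are available. Lean on these libraries where they do the work, as an engineer would, in place of code of your own. Each camera call takes 0.05 s, during which the arm holds its last target.

## Task

The loan padlocks are back at the lock desk: lay all four flat on the issue tray in order of size, the smallest on the green pad next to the service bell and so on up to the largest on the pad at the mallet end. Put one lock in the middle of each pad, its length squarely along the pad's length, and leave the bell and the mallet where they are.

Things in the scene. Friction and masses are not known exactly. Their poses are not given: they have to be found in the camera images.
- lock30: Smallest loan padlock, brass, closed, lying flat, about 90 g. Box body 30 mm wide (y), 27 long (x), 15 thick (z); a steel shackle (5 mm bar) sticks out along +x; 48 mm long overall. Origin: underside, middle of the overall length, so the body's middle is at x = -10.5 mm. The shackle starts pointing away from the robot, within 35 degrees.
- lock40: Second-smallest loan padlock, brass, closed, lying flat, about 170 g. Box body 40 mm wide (y), 34 long (x), 18 thick (z); a steel shackle (6.5 mm bar) sticks out along +x; 61 mm long overall. Origin: underside, middle of the overall length, so the body's middle is at x = -13.5 mm. The shackle starts pointing away from the robot, within 35 degrees.
- lock50: Second-largest loan padlock, tarnished silver laminated steel (stacked plates), closed, lying flat, about 290 g. Box body 50 mm wide (y), 42 long (x), 21 thick (z); a steel shackle (8 mm bar) sticks out along +x; 76 mm long overall. Origin: underside, middle of the overall length, so the body's middle is at x = -17 mm. The shackle starts pointing away from the robot, within 35 degrees.
- lock60: Largest loan padlock, brass, closed, lying flat, about 440 g. Box body 60 mm wide (y), 50 long (x), 24 thick (z); a steel shackle (9.5 mm bar) sticks out along +x; 92 mm long overall. Origin: underside, middle of the overall length, so the body's middle is at x = -21 mm. The shackle starts pointing away from the robot, within 35 degrees.
- pad1: Green baize pad on the fixed wooden issue tray, an end one of a straight row of four alike (pad1 to pad4 in order, 88 mm apart, pad1 at the +y end). Fixed; 70 mm along the row (y), 104 mm across it (x, its length). Origin: centre of its underside, 8 mm above the desk; its top is 10 mm above the desk, the tray's top (130 x 372 mm) 8 mm.
- pad2: Green baize pad on the fixed wooden issue tray, an inner one of a straight row of four alike (pad1 to pad4 in order, 88 mm apart, pad1 at the +y end). Fixed; 70 mm along the row (y), 104 mm across it (x, its length). Origin: centre of its underside, 8 mm above the desk; its top is 10 mm above the desk, the tray's top (130 x 372 mm) 8 mm.
- pad3: Green baize pad on the fixed wooden issue tray, an inner one of a straight row of four alike (pad1 to pad4 in order, 88 mm apart, pad1 at the +y end). Fixed; 70 mm along the row (y), 104 mm across it (x, its length). Origin: centre of its underside, 8 mm above the desk; its top is 10 mm above the desk, the tray's top (130 x 372 mm) 8 mm.
- pad4: Green baize pad on the fixed wooden issue tray, an end one of a straight row of four alike (pad1 to pad4 in order, 88 mm apart, pad1 at the +y end). Fixed; 70 mm along the row (y), 104 mm across it (x, its length). Origin: centre of its underside, 8 mm above the desk; its top is 10 mm above the desk, the tray's top (130 x 372 mm) 8 mm.
- bell: Chromed service bell on a black foot, 84 mm across, 57 mm tall, loose; origin at the centre of its underside. It stands on the desk just beyond one end of the row of pads, about 125 mm from the middle of the end pad; which end varies.
- mallet: Walnut mallet lying on the desk just beyond the other end of the row, loose. Origin at the underside below the middle of the head (60 mm along x, 90 mm along y, 46 mm tall); the handle, 25 mm thick, runs along +x (away from the robot) to 210 mm.
Mind the look-alikes: they are no part of the job. What is shaped like the lock60 but red is not meant.

How it is judged:
By the outcome, as a careful person would: the job done as asked, in the order asked, and still so for the second after the job is handed in, with the robot touching nothing.
It also fails if it takes over 96 s, if anything falls off the work surface, if the arm or the gripper's body presses on something with over 40 N, if the wrist force passes 120 N, or if a joint passes its speed limit or range.

## Working session

There is one attempt and no reset: what is moved stays moved. The work goes in short steps, Python scripts to look and compute and a tool call to move; the robot and the scene stay as the last step left them, time stands still between calls to the robot, and variables do not carry over. Pictures are saved under pics/ and viewed, and the job is handed in when it is done.

Besides the shell and the picture viewer there is one more tool, called after ">>>" by a JSON object that holds its "fn" and its "kwargs", one argument or row to a line. drive_tool: Moves the arm, as the interface text tells. Its arguments: {"type":"object","properties":{"deltas":{"type":"array"},"claw":{"type":"number"},"squeeze":{"type":"number"}},"required":["deltas"]}

```bash
ls; mkdir -p pics
python3 - <<'E'
from plant import r, imaging
import cv2, numpy as np
print(r.get_state())
for n in ("scene","top"):
    im=imaging.capture(n); cv2.imwrite(f"pics/{n}0.png",cv2.cvtColor(im,cv2.COLOR_RGB2BGR))
    c=imaging.get_calibration(n); print(n,c)
E
```

```text
pics
{'time_s': 0.0, 'joints': array([ 8.42875806e+01,  2.05906392e+01,  6.33643497e-01, -2.00275508e-02,
       -7.01337199e+01, -1.65045828e+01]), 'qd': array([ 0.04926693,  0.01101717,  0.02548248, -0.01087074,  0.1130926 ,
       -0.10672369]), 'joint_torque': array([-4.30179380e-04, -5.82731795e+01,  2.93040276e+01,  6.99705765e+00,
        6.80319834e-03, -1.55247690e-04]), 'tcp_pos': array([0.2550949 , 0.62442479, 0.22563095]), 'eef_rot': array([-8.99076731e+01,  7.72265499e-03,  1.57776183e+02]), 'contact_force': array([-0.29888548,  0.51688724, -0.33578747]), 'moment': array([ 0.02328173,  0.00162885, -0.00508746]), 'gripper_width': 0.08756449023568988}
scene {'mtx': array([[393.38439052,   0.        , 259.92589108],
       [  0.        , 393.38439052, 194.99718896],
       [  0.        ,   0.        ,   1.        ]]), 'k1': 0.047144573831207036, 'R': array([[-0.50045396,  0.86556242,  0.01864234],
       [ 0.4664294 ,  0.28769745, -0.83646505],
       [-0.72937607, -0.40991691, -0.54770309]]), 't': array([ 0.27900425, -0.18652132,  1.4871907 ])}
top {'mtx': array([[441.99996218,   0.        , 258.86723486],
       [  0.        , 441.99996218, 201.02473912],
       [  0.        ,   0.        ,   1.        ]]), 'k1': 0.04922998704004232, 'R': array([[-0.0258191 , -0.99958097, -0.01308649],
       [-0.99121434,  0.02729733, -0.12941787],
       [ 0.12972086,  0.00963006, -0.99150379]]), 't': array([-0.00924067,  0.47885352,  0.9663437 ])}
```

View pics/scene0.png

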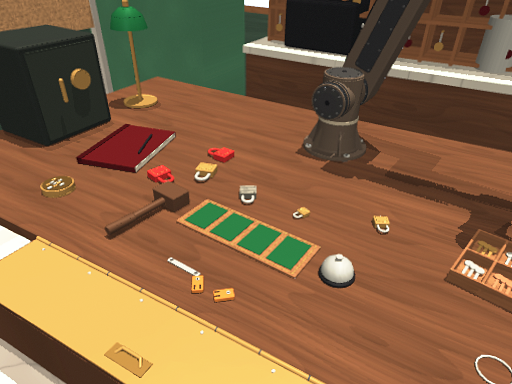

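View pics/top0.png

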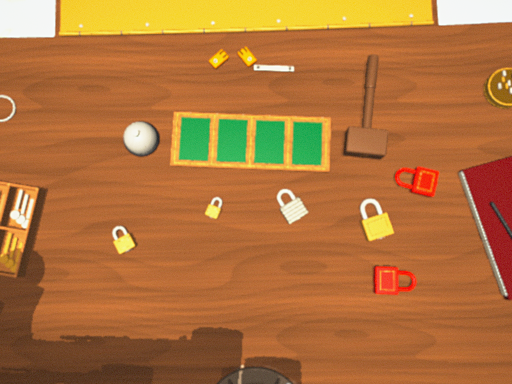

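```bash
cat > h.py <<'E'
import numpy as np, cv2
from scipy.optimize import minimize
from plant import r, imaging
def proj(c,X):
    X=np.atleast_2d(X); p=X@c["R"].T+c["t"]; s=p[:,:2]/p[:,2:]
    s=s*(1+c["k1"]*(s**2).sum(1,keepdims=True))
    return s@c["mtx"][:2,:2].T+c["mtx"][:2,2]
def back(c,uv,z):
    d=(np.asarray(uv,float)-c["mtx"][:2,2])/c["mtx"][0,0]; s=d.copy()
    for _ in range(10): s=d/(1+c["k1"]*(s@s))
    ray=c["R"].T@np.r_[s,1]; o=-c["R"].T@c["t"]
    return o+ray*(z-o[2])/ray[2]
D={"lock30":(30,27,15,5,48),"lock40":(40,34,18,6.5,61),"lock50":(50,42,21,8,76),"lock60":(60,50,24,9.5,92)}
def sil(c,name,x,y,th,z0=0,S=8,shw=None):
    W,L,T,b,O=[v/1000 for v in D[name]]
    m=np.zeros((384*S//1,512*S),np.uint8) if False else None
    R=np.array([[np.cos(th),-np.sin(th)],[np.sin(th),np.cos(th)]])
    def P(q):
        q=np.array(q,float); w=np.c_[q[:,:2]@R.T+[x,y],q[:,2]+z0]; return proj(c,w)
    B=[(a,e*W/2,h+0) for a in(-O/2,-O/2+L) for e in(-1,1) for h in (0,T)]
    hull=P(B)
    # shackle: U centreline
    hw=(shw if shw else W*0.36-b/2); x0=-O/2+L; xt=O/2-b/2-hw
    cl=[(x0,-hw,T/2)]+[(xt+hw*np.cos(t),hw*np.sin(t),T/2) for t in np.linspace(-np.pi/2,np.pi/2,15)]+[(x0,hw,T/2)]
    return hull,P(cl),b
def mask(c,name,x,y,th,box,S=8,z0=0):
    hull,cl,b=sil(c,name,x,y,th,z0)
    l,t,rr,bb=box; m=np.zeros(((bb-t)*S,(rr-l)*S),np.uint8)
    f=lambda p:np.round((p-[l,t]+0.5)*S*16).astype(np.int32)
    cv2.fillConvexPoly(m,cv2.convexHull(f(hull)),255,shift=4)
    d=(c["R"]@[x,y,z0]+c["t"])[2]
    cv2.polylines(m,[f(cl)],False,255,max(1,int(round(b/d*c["mtx"][0,0]*S))),shift=4)
    return cv2.resize(m,None,fx=1/S,fy=1/S,interpolation=cv2.INTER_AREA)/255.
def fit(c,name,region,guess,z0=0):
    ys,xs=np.nonzero(region); box=(xs.min()-8,ys.min()-8,xs.max()+9,ys.max()+9)
    tgt=region[box[1]:box[3],box[0]:box[2]].astype(float)
    f=lambda p:((mask(c,name,p[0]/1000,p[1]/1000,np.radians(p[2]),box,z0=z0)-tgt)**2).sum()
    best=None
    for dth in (-20,0,20):
        g=[guess[0]*1000,guess[1]*1000,guess[2]+dth]
        q=minimize(f,g,method="Nelder-Mead",options=dict(initial_simplex=[g,[g[0]+5,g[1],g[2]],[g[0],g[1]+5,g[2]],[g[0],g[1],g[2]+10]],xatol=.05,fatol=.01))
        if best is None or q.fun<best.fun: best=q
    return best.x,best.fun,tgt.sum()
E
cat > look.py <<'E'
from h import *
import sys
tag=sys.argv[1]
im=imaging.capture("top"); c=imaging.get_calibration("top")
o=cv2.cvtColor(im,cv2.COLOR_RGB2BGR); o=cv2.resize(o,(800,600))
for n in sys.argv[2:]:
    for i,g in enumerate(imaging.outline_of("top",n)[:4]):
        reg=g["region"]; ys,xs=np.nonzero(reg)
        if len(xs)<20: continue
        rgb=im[reg].mean(0)
        p0=back(c,(xs.mean(),ys.mean()),0.01)
        print(n,i,round(g["score"],2),[round(float(v)) for v in g["bbox"]],len(xs),rgb.round(),"cent",p0[:2].round(4))
        if n in D:
            q,e,a=fit(c,n,reg,(p0[0],p0[1],0)); print("   fit",q.round(1),"err",round(e,1),"of",a)
            h,cl,b=sil(c,n,q[0]/1e3,q[1]/1e3,np.radians(q[2]))
            k=800/512
            cv2.polylines(o,[np.round(cv2.convexHull((h.astype(np.float32)+.5)*k)).astype(int)],True,(255,0,255),1)
            cv2.polylines(o,[np.round((cl+.5)*k).astype(int)],False,(255,0,0),1)
        elif n.startswith("pad"):
            rc=cv2.minAreaRect(np.c_[xs,ys].astype(np.float32)); bx=cv2.boxPoints(rc)
            w=np.array([back(c,u,0.01)[:2] for u in bx]); print("   ctr",back(c,rc[0],.01)[:2].round(4), "corners",(w*1000).round().tolist())
cv2.imwrite(f"pics/{tag}.png",o)
E
python3 look.py l1 lock30 lock40 lock50 lock60 pad1 bell mallet
```

```text
lock30 0 0.92 [113, 225, 136, 254] 368 [234. 218. 118.] cent [0.3977 0.2881]
   fit [398.8 290.7  27.2] err 146.7 of 368.0
lock30 1 0.91 [278, 191, 307, 221] 617 [230. 219. 192.] cent [ 0.4649 -0.0944]
   fit [ 465.8 -106.6   22.3] err 388.9 of 617.0
lock30 2 0.85 [371, 268, 416, 297] 822 [241.  66.  36.] cent [ 0.2949 -0.3093]
   fit [ 294.5 -305.3   15.7] err 553.7 of 822.0
lock30 3 0.68 [392, 165, 438, 198] 886 [237.  54.  17.] cent [ 0.5191 -0.3917]
   fit [ 508.1 -399.5   66.9] err 622.2 of 886.0
lock40 0 0.92 [113, 225, 136, 254] 368 [234. 218. 118.] cent [0.3977 0.2881]
   fit [404.1 291.6  27.3] err 43.2 of 368.0
lock40 1 0.91 [278, 191, 307, 221] 617 [230. 219. 192.] cent [ 0.4649 -0.0944]
   fit [475.  -89.   29.6] err 268.6 of 617.0
lock40 2 0.85 [371, 268, 416, 297] 822 [241.  66.  36.] cent [ 0.2949 -0.3093]
   fit [ 297.  -299.8   -4.3] err 398.5 of 822.0
lock40 3 0.68 [392, 165, 438, 198] 886 [237.  54.  17.] cent [ 0.5191 -0.3917]
   fit [ 520.1 -396.5  -14. ] err 463.4 of 886.0
lock50 0 0.92 [113, 225, 136, 254] 368 [234. 218. 118.] cent [0.3977 0.2881]
   fit [406.4
[... 1140 characters left out ...]
ent [ 0.6211 -0.0488]
   ctr [ 0.6208 -0.0483] corners [[570.0, -10.0], [676.0, -16.0], [672.0, -87.0], [566.0, -80.0]]
pad1 2 0.7 [178, 118, 210, 160] 1274 [ 56. 177.  88.] cent [0.6338 0.1265]
   ctr [0.6343 0.1269] corners [[585.0, 165.0], [690.0, 159.0], [684.0, 88.0], [579.0, 96.0]]
pad1 3 0.61 [288, 119, 321, 164] 1323 [ 54. 173.  84.] cent [ 0.6158 -0.1364]
   ctr [ 0.6156 -0.1367] corners [[566.0, -98.0], [670.0, -105.0], [666.0, -176.0], [561.0, -168.0]]
bell 0 0.85 [123, 117, 159, 155] 1004 [193. 186. 169.] cent [0.637  0.2498]
mallet 0 0.93 [344, 52, 389, 161] 2009 [154.  98.  60.] cent [ 0.6586 -0.2785]
mallet 1 0.51 [214, 118, 248, 163] 1272 [ 58. 178.  89.] cent [0.6275 0.0393]
```

```bash
cat > look2.py <<'E'
from h import *
import sys
tag=sys.argv[1]; z0=float(sys.argv[2]) if len(sys.argv)>2 else 0
im=imaging.capture("top"); c=imaging.get_calibration("top")
o=cv2.resize(cv2.cvtColor(im,cv2.COLOR_RGB2BGR),None,fx=2,fy=2)
# pads
hsv=cv2.cvtColor(im,cv2.COLOR_RGB2HSV)
g=((hsv[...,0]>55)&(hsv[...,0]<90)&(hsv[...,1]>100)).astype(np.float32)
box=(160,100,345,185)
def pm(p,S=8):
    x,y,th=p[0]/1e3,p[1]/1e3,np.radians(p[2]); m=np.zeros(((box[3]-box[1])*S,(box[2]-box[0])*S),np.uint8)
    R=np.array([[np.cos(th),-np.sin(th)],[np.sin(th),np.cos(th)]])
    for k in range(4):
        q=np.array([(a*.052,b*.035+(1.5-k)*.088) for a,b in((-1,-1),(-1,1),(1,1),(1,-1))])@R.T+[x,y]
        u=proj(c,np.c_[q,np.full(4,.01)])
        cv2.fillConvexPoly(m,np.round((u-box[:2]+.5)*S*16).astype(np.int32),255,shift=4)
    return cv2.resize(m,None,fx=1/S,fy=1/S,interpolation=cv2.INTER_AREA)/255.
tg=g[box[1]:box[3],box[0]:box[2]]
q=None
if not z0:
  f=lambda p:((pm(p)-tg)**2).sum()
  s=[625,-5,-4]; q=minimize(f,s,method="Nelder-Mead",options=dict(initial_simplex=[s,[632,-5,-4],[625,2,-4],[625,-5,-1]],xatol=.05,fatol=.01))
  print("tray",q.x.round(2),q.fun,tg.sum()); th=np.radians(q.x[2])
  for k in range(4):
    d=(1.5-k)*88; print(" pad",k+1,(q.x[:2]+d*np.array([-np.sin(th),np.cos(th)])).round(1))
seen=[]
for n in D:
  for g in imaging.outline_of("top",n):
    reg=g["region"]; ys,xs=np.nonzero(reg)
    if len(xs)<60: continue
    ct=(xs.mean(),ys.mean())
    if any(np.hypot(ct[0]-a,ct[1]-b)<8 for a,b in seen): continue
    rgb=im[reg].mean(0)
    if rgb[0]>2*rgb[1]: continue
    seen.append(ct); p0=back(c,ct,z0+.01); best=None
    for m in D:
        qq,e,a=fit(c,m,reg,(p0[0],p0[1],0),z0)
        if best is None or e<best[2]: best=(m,qq,e,a)
    print(best[0],round(g["score"],2),np.round(ct),best[1].round(1),"err",round(best[2],1),best[3])
    h,cl,b=sil(c,best[0],best[1][0]/1e3,best[1][1]/1e3,np.radians(best[1][2]),z0)
    cv2.polylines(o,[np.round(cv2.convexHull((h.astype(np.float32)+.5)*2)).astype(int)],True,(255,0,255),1)
    cv2.polylines(o,[np.round((cl+.5)*2).astype(int)],False,(255,0,0),1)
cv2.imwrite(f"pics/{tag}.png",o[180:640,180:900])
E
python3 look2.py l2
```

```text
tray [625.85  -4.9   -4.03] 524.2194079200308 4588.0
 pad 1 [635.1 126.8]
 pad 2 [628.9  39. ]
 pad 3 [622.8 -48.8]
 pad 4 [ 616.6 -136.6]
lock60 0.94 [375. 223.] [ 434.5 -281.    15.6] err 54.2 780.0
lock50 0.93 [292. 209.] [471.2 -90.8  29. ] err 69.9 496.0
lock40 0.81 [124. 241.] [404.3 291.3  28.3] err 27.3 400.0
lock30 0.48 [213. 210.] [469.9  81.9 -23.5] err 41.2 202.0
```

View pics/l2.png

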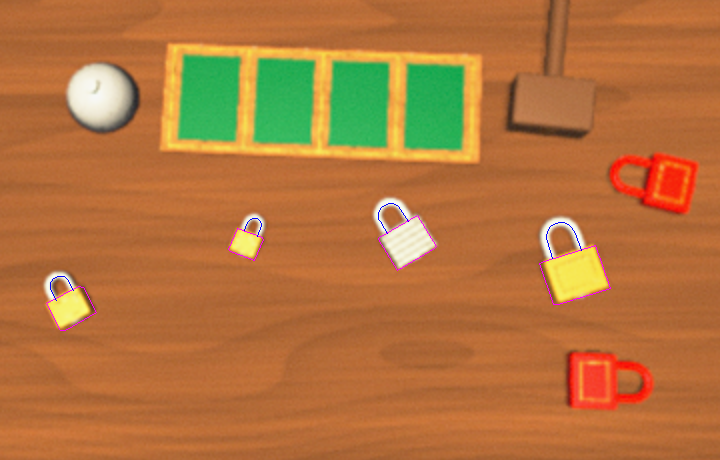

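>>> {"fn": "drive_tool", "kwargs": {
  "deltas": [
    [0.7,-1.7,-0.5,0,0,0.04],
    [2.0,-5.0,-1.6,0,0,0.13],
    [3.6,-8.9,-2.8,0,0,0.23],
    [5.2,-12.8,-4.1,0,0,0.33],
    [6.8,-16.8,-5.3,0,0,0.43],
    [8.4,-20.7,-6.5,0,0,0.53],
    [9.8,-24.2,-7.6,0,0,0.62],
    [11.0,-27.2,-8.6,0,0,0.7]
  ],
  "claw": 1
}}

```text
time_s: 1.42
tcp_pos: [0.3657, 0.3511, 0.1405]
eef_rot: [-90.0, 0.0, -161.8]
contact_force: [1.2, -0.6, -0.2]
gripper_width: 0.0877
```

>>> {"fn": "drive_tool", "kwargs": {
  "deltas": [
    [0.7,-1.8,-1.5,0,0,0.05],
    [1.5,-4.0,-4.0,0,0,0.1],
    [2.3,-5.9,-6.5,0,0,0.15],
    [2.7,-6.8,-9,0,0,0.173],
    [2.7,-6.8,-11,0,0,0.173],
    [2.7,-6.8,-12.5,0,0,0.173],
    [2.7,-6.8,-13.3,0,0,0.173],
    [2.7,-6.8,-13.6,0,0,0.173]
  ]
}}

```text
time_s: 2.08
tcp_pos: [0.392, 0.2843, 0.0035]
eef_rot: [-89.9, -0.1, -152.2]
contact_force: [-0.1, 0.6, -0.2]
gripper_width: 0.0879
```

>>> {"fn": "drive_tool", "kwargs": {
  "deltas": [
    [0,0,0,0,0,0],
    [0,0,0,0,0,0],
    [0,0,0,0,0,0],
    [0,0,0,0,0,0],
    [0,0,0,0,0,0],
    [0,0,0,0,0,0],
    [0,0,0,0,0,0],
    [0,0,0,0,0,0]
  ],
  "claw": 0,
  "squeeze": 25
}}

```text
time_s: 2.75
tcp_pos: [0.3923, 0.2849, 0.0047]
eef_rot: [-90.0, 0.0, -152.2]
contact_force: [0.1, 0.3, -0.8]
gripper_width: 0.0398
```

```bash
python3 -c "
from plant import r,imaging
import cv2
im=imaging.capture('top');cv2.imwrite('pics/g1.png',cv2.cvtColor(im,cv2.COLOR_RGB2BGR))
im=imaging.capture('scene');cv2.imwrite('pics/g1s.png',cv2.cvtColor(im,cv2.COLOR_RGB2BGR))
s=r.get_state();print(s['tcp_pos'],s['eef_rot'],s['gripper_width'],s['contact_force'])"
```

```text
[0.39230895 0.2849364  0.00472511] [-9.00036530e+01  1.04204649e-02 -1.52194107e+02] 0.03966953821931272 [-0.8348334   0.57061279  3.03934442]
```

View pics/g1.png

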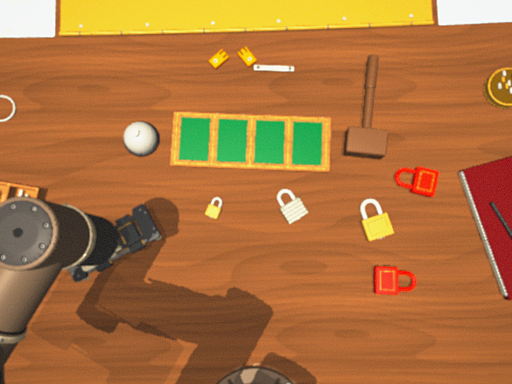

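>>> {"fn": "drive_tool", "kwargs": {
  "deltas": [
    [0,0,1.5,0,0,0],
    [0.5,-0.5,4.5,0,0,-0.03],
    [2.0,-2.2,7.5,0,0,-0.1],
    [4.5,-5.0,9.0,0,0,-0.18],
    [7.2,-8.0,9.5,0,0,-0.27],
    [9.9,-11.0,9.5,0,0,-0.36],
    [12.6,-14.0,9.5,0,0,-0.45],
    [15.1,-16.6,9.5,0,0,-0.53]
  ]
}}

```text
time_s: 3.52
tcp_pos: [0.5441, 0.1168, 0.0996]
eef_rot: [-90.0, -0.0, 177.2]
contact_force: [0.3, 1.1, -2.2]
gripper_width: 0.0396
```

>>> {"fn": "drive_tool", "kwargs": {
  "deltas": [
    [2.2,-2.4,0,0,0,-0.025],
    [4.3,-4.7,0,0,0,-0.025],
    [6.0,-6.6,-0.5,0,0,-0.025],
    [7.0,-7.6,-2,0,0,-0.025],
    [7.2,-7.9,-4,0,0,-0.025],
    [7.2,-7.9,-6,0,0,-0.025],
    [7.2,-7.9,-7.5,0,0,-0.025],
    [7.2,-7.9,-7.9,0,0,-0.025]
  ]
}}

```text
time_s: 4.18
tcp_pos: [0.613, 0.0389, 0.0172]
eef_rot: [-89.9, -0.3, 175.9]
contact_force: [0.0, 0.8, -2.2]
gripper_width: 0.0399
```

>>> {"fn": "drive_tool", "kwargs": {
  "deltas": [
    [0,0,0,0,0,0],
    [0,0,-0.2,0,0,0],
    [0,0,-0.4,0,0,0],
    [0,0,-0.5,0,0,0],
    [0,0,-0.55,0,0,0],
    [0,0,-0.55,0,0,0],
    [0,0,-0.55,0,0,0],
    [0,0,-0.55,0,0,0]
  ]
}}

```text
time_s: 4.85
tcp_pos: [0.6154, 0.0399, 0.0154]
eef_rot: [-90.0, 0.0, 176.0]
contact_force: [0.4, 0.9, -1.8]
gripper_width: 0.0396
```

>>> {"fn": "drive_tool", "kwargs": {
  "deltas": [
    [0,0,0,0,0,0],
    [0,0,0,0,0,0],
    [0,0,0,0,0,0],
    [0,0,0,0,0,0],
    [0,0,1,0,0,0],
    [0,0,3,0,0,0],
    [-1,0.5,6,0,0,-0.04],
    [-4,1.5,8,0,0,-0.1]
  ],
  "claw": 0.7
}}

```text
time_s: 5.52
tcp_pos: [0.5785, 0.0548, 0.0975]
eef_rot: [-90.0, 0.2, 170.2]
contact_force: [1.6, 1.8, 1.9]
gripper_width: 0.0614
```

>>> {"fn": "drive_tool", "kwargs": {
  "deltas": [
    [-3,1,0,0,0,-0.1],
    [-6,1.7,0,0,0,-0.2],
    [-9,2.5,-0.5,0,0,-0.24],
    [-11,3.1,-2,0,0,-0.24],
    [-11.5,3.1,-4,0,0,-0.24],
    [-11.5,3.1,-6,0,0,-0.24],
    [-11.5,3.1,-8,0,0,-0.24],
    [-11.5,3.1,-8.5,0,0,-0.24]
  ]
}}

```text
time_s: 6.18
tcp_pos: [0.459, 0.0854, 0.0087]
eef_rot: [-89.9, -0.1, 156.5]
contact_force: [-2.1, 0.3, -0.7]
gripper_width: 0.0615
```

>>> {"fn": "drive_tool", "kwargs": {
  "deltas": [
    [0,0,-0.3,0,0,0],
    [0,0,-0.6,0,0,0],
    [0,0,-0.6,0,0,0],
    [0,0,-0.6,0,0,0],
    [0,0,-0.6,0,0,0],
    [0,0,-0.6,0,0,0],
    [0,0,-0.6,0,0,0],
    [0,0,-0.6,0,0,0]
  ]
}}

```text
time_s: 6.85
tcp_pos: [0.4604, 0.0859, 0.0043]
eef_rot: [-90.0, 0.0, 156.5]
contact_force: [-0.1, 0.5, 0.4]
gripper_width: 0.0614
```

>>> {"fn": "drive_tool", "kwargs": {
  "deltas": [
    [0,0,0,0,0,0],
    [0,0,0,0,0,0],
    [0,0,0,0,0,0],
    [0,0,0,0,0,0],
    [0,0,0,0,0,0],
    [0,0,0,0,0,0],
    [0,0,0,0,0,0],
    [0,0,0,0,0,0]
  ],
  "claw": 0,
  "squeeze": 20
}}

```text
time_s: 7.52
tcp_pos: [0.4602, 0.0858, 0.004]
eef_rot: [-90.0, -0.0, 156.5]
contact_force: [0.3, 0.2, -1.3]
gripper_width: 0.0295
```

```bash
python3 -c "
from plant import r,imaging
import cv2
im=imaging.capture('top');cv2.imwrite('pics/g2.png',cv2.cvtColor(im,cv2.COLOR_RGB2BGR))
s=r.get_state();print(s['tcp_pos'],s['eef_rot'],s['gripper_width'],s['contact_force'])"
```

```text
[0.4602258  0.08583159 0.00403044] [-8.99951270e+01 -2.73347474e-03  1.56520569e+02] 0.029601647483254744 [-0.5304829   0.73246577  0.36371132]
```

View pics/g2.png

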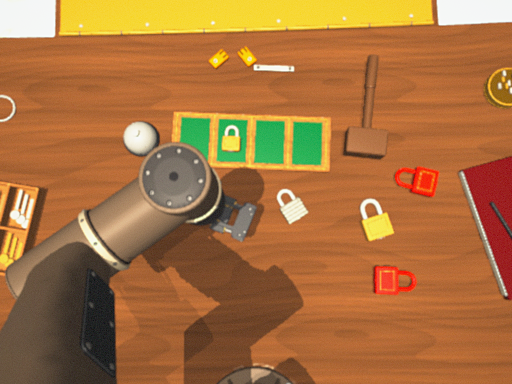

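```bash
python3 look2.py l3 0.01
```

```text
lock50 0.97 [291. 208.] [470.1 -90.   30.3] err 24.8 547.0
lock60 0.69 [375. 222.] [ 433.2 -278.9   15.7] err 66.4 852.0
lock40 0.66 [230. 141.] [630.8  39.9  -4.3] err 19.5 353.0
```

View pics/l3.png

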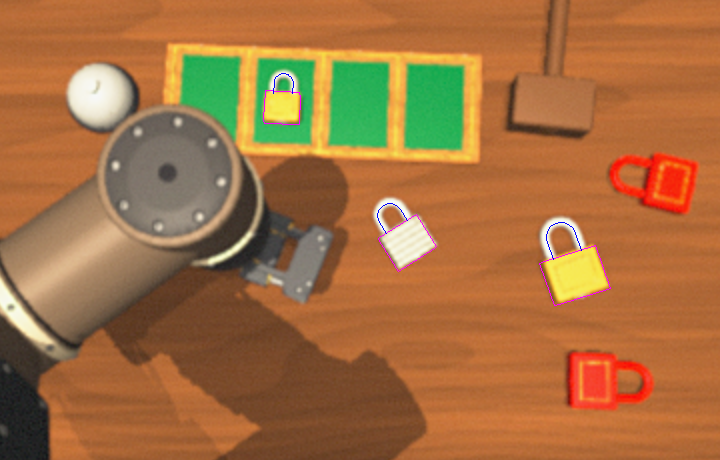

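>>> {"fn": "drive_tool", "kwargs": {
  "deltas": [
    [0,0,1.5,0,0,0],
    [0.3,0.1,4.5,0,0,0.03],
    [2.0,0.5,7.5,0,0,0.1],
    [5.0,1.2,9.0,0,0,0.18],
    [8.5,2.1,9.5,0,0,0.26],
    [12,3.0,9.5,0,0,0.32],
    [15,3.7,9.5,0,0,0.34],
    [16.4,4.1,9.0,0,0,0.34]
  ]
}}

```text
time_s: 8.48
tcp_pos: [0.6283, 0.1278, 0.0947]
eef_rot: [-90.1, 0.2, 176.1]
contact_force: [-0.2, -0.2, -0.4]
gripper_width: 0.0297
```

>>> {"fn": "drive_tool", "kwargs": {
  "deltas": [
    [0,0,-1,0,0,0],
    [0,0,-3,0,0,0],
    [0,0,-5,0,0,0],
    [0,0,-6.5,0,0,0],
    [0,0,-7.5,0,0,0],
    [0,0,-7.9,0,0,0],
    [0,0,-7.95,0,0,0],
    [0,0,-7.95,0,0,0]
  ]
}}

```text
time_s: 9.15
tcp_pos: [0.6241, 0.1269, 0.0148]
eef_rot: [-90.0, 0.0, 176.0]
contact_force: [0.5, 0.4, -1.6]
gripper_width: 0.0296
```

>>> {"fn": "drive_tool", "kwargs": {
  "deltas": [
    [0,0,0,0,0,0],
    [0,0,0,0,0,0],
    [0,0,0,0,0,0],
    [0,0,0,0,0,0],
    [0,0,1,0,0,0],
    [0,0,3,0,0,0],
    [-0.5,0,6,0,0,0.05],
    [-3,0,8.5,0,0,0.12]
  ],
  "claw": 0.6
}}

```text
time_s: 9.82
tcp_pos: [0.5968, 0.127, 0.1013]
eef_rot: [-90.0, 0.1, -177.0]
contact_force: [0.8, 0.5, 1.9]
gripper_width: 0.0526
```

>>> {"fn": "drive_tool", "kwargs": {
  "deltas": [
    [-1.5,-3,0.5,0,0,0.08],
    [-3.5,-6.5,0.5,0,0,0.16],
    [-5.5,-10,0.5,0,0,0.24],
    [-7.5,-13.5,0.5,0,0,0.32],
    [-9.5,-17,0.5,0,0,0.4],
    [-11.5,-20,0.5,0,0,0.465],
    [-13.3,-22,-1,0,0,0.465],
    [-13.8,-22.6,-3,0,0,0.465]
  ],
  "claw": 0.95
}}

```text
time_s: 10.48
tcp_pos: [0.4548, -0.1013, 0.0714]
eef_rot: [-89.9, 0.2, -150.6]
contact_force: [-0.1, -0.4, -1.1]
gripper_width: 0.0831
```

>>> {"fn": "drive_tool", "kwargs": {
  "deltas": [
    [0,0,-1,0,0,0],
    [0,0,-3,0,0,0],
    [0,0,-4.5,0,0,0],
    [0,0,-5.5,0,0,0],
    [0,0,-6.2,0,0,0],
    [0,0,-6.5,0,0,0],
    [0,0,-6.5,0,0,0],
    [0,0,-6.5,0,0,0]
  ]
}}

```text
time_s: 11.15
tcp_pos: [0.4567, -0.0991, 0.0051]
eef_rot: [-90.0, 0.0, -150.5]
contact_force: [-0.3, 0.0, 0.9]
gripper_width: 0.0833
```

Grip, then check the two placed locks in both views while here.

>>> {"fn": "drive_tool", "kwargs": {
  "deltas": [
    [0,0,0,0,0,0],
    [0,0,0,0,0,0],
    [0,0,0,0,0,0],
    [0,0,0,0,0,0],
    [0,0,0,0,0,0],
    [0,0,0,0,0,0],
    [0,0,0,0,0,0],
    [0,0,0,0,0,0]
  ],
  "claw": 0,
  "squeeze": 30
}}

```text
time_s: 11.82
tcp_pos: [0.4564, -0.0992, 0.0047]
eef_rot: [-90.0, 0.0, -150.5]
contact_force: [0.5, -0.5, 3.3]
gripper_width: 0.05
```

```bash
python3 look2.py l4 0.01
python3 - <<'E'
from h import *
c=imaging.get_calibration("top")
for n in("lock30","lock40","pad1"):
    for g in imaging.landmark_of("top",n)[:5]: print(n,round(g["score"],2),np.round(g["position"],1),back(c,g["position"],.01)[:2].round(4))
s=r.get_state();print(s['tcp_pos'],s['gripper_width'])
E
```

```text
lock30 0.89 [230. 142.] [626.3  38.1 -15.6] err 73.0 255.0
lock60 0.75 [375. 223.] [ 433.6 -278.9   16.5] err 77.6 780.0
lock30 0.48 [193. 139.] [637.2 127.3  -1.8] err 47.2 162.0
lock30 0.77 [390.8 279.2] [ 0.2972 -0.3116]
lock30 0.73 [231.7 137.1] [0.6343 0.0381]
lock30 0.71 [376.7 216.8] [ 0.4376 -0.2892]
lock30 0.71 [413.3 183. ] [ 0.5131 -0.3768]
lock30 0.59 [195.3 136.4] [0.6383 0.1235]
lock40 0.77 [390.8 279.2] [ 0.2972 -0.3116]
lock40 0.73 [231.7 137.1] [0.6343 0.0381]
lock40 0.71 [376.7 216.8] [ 0.4376 -0.2892]
lock40 0.71 [413.3 183. ] [ 0.5131 -0.3768]
lock40 0.59 [195.3 136.4] [0.6383 0.1235]
pad1 0.8 [193.1 139.1] [0.632  0.1287]
pad1 0.78 [230.2 139.1] [0.6296 0.0417]
pad1 0.73 [268.9 144.1] [ 0.6149 -0.0488]
pad1 0.67 [306.4 142.5] [ 0.6161 -0.1365]
[ 0.45643196 -0.09917936  0.00471366] 0.0493251404580238
```

View pics/l4.png

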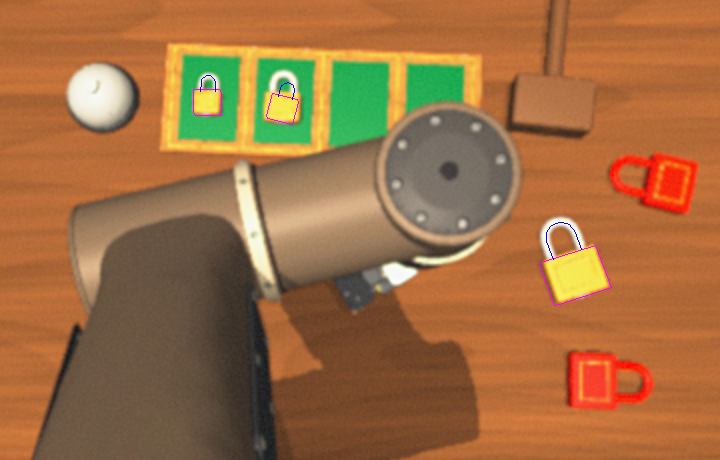

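>>> {"fn": "drive_tool", "kwargs": {
  "deltas": [
    [0,0,1.5,0,0,0],
    [0.3,0.1,4.5,0,0,-0.05],
    [1.5,0.6,7.5,0,0,-0.15],
    [4.0,1.4,9.0,0,0,-0.25],
    [7.5,2.5,9.5,0,0,-0.35],
    [11,3.8,9.5,0,0,-0.45],
    [13.8,4.7,9.5,0,0,-0.54],
    [15.0,5.1,9.0,0,0,-0.585]
  ]
}}

```text
time_s: 12.88
tcp_pos: [0.61, -0.0467, 0.0945]
eef_rot: [-90.0, 0.1, 175.8]
contact_force: [0.2, 0.2, -2.8]
gripper_width: 0.0498
```

>>> {"fn": "drive_tool", "kwargs": {
  "deltas": [
    [0,0,-1,0,0,0],
    [0,0,-3,0,0,0],
    [0,0,-5,0,0,0],
    [0,0,-6.5,0,0,0],
    [0,0,-7.5,0,0,0],
    [0,0,-7.9,0,0,0],
    [0,0,-7.95,0,0,0],
    [0,0,-7.95,0,0,0]
  ]
}}

```text
time_s: 13.55
tcp_pos: [0.6057, -0.0482, 0.0149]
eef_rot: [-90.0, -0.0, 176.0]
contact_force: [0.1, -0.0, -3.6]
gripper_width: 0.0498
```

>>> {"fn": "drive_tool", "kwargs": {
  "deltas": [
    [0,0,0,0,0,0],
    [0,0,0,0,0,0],
    [0,0,0,0,0,0],
    [0,0,0,0,0,0],
    [0,0,1,0,0,0],
    [0,0,3,0,0,0],
    [-0.5,0,6,0,0,0.04],
    [-3,-1,8.5,0,0,0.08]
  ],
  "claw": 0.75
}}

```text
time_s: 14.22
tcp_pos: [0.5793, -0.0573, 0.102]
eef_rot: [-90.0, 0.1, -179.2]
contact_force: [1.7, -0.3, 1.3]
gripper_width: 0.0657
```

>>> {"fn": "drive_tool", "kwargs": {
  "deltas": [
    [-2,-3,0.5,0,0,0.04],
    [-4,-6,0.5,0,0,0.08],
    [-6.2,-9,0.5,0,0,0.12],
    [-8.4,-12,0.5,0,0,0.16],
    [-10.6,-15,0.5,0,0,0.2],
    [-12.8,-18.3,0.5,0,0,0.24],
    [-15,-21.4,0,0,0,0.265],
    [-16.2,-22.9,-1,0,0,0.265]
  ],
  "claw": 1
}}

```text
time_s: 14.88
tcp_pos: [0.413, -0.2897, 0.0919]
eef_rot: [-89.9, 0.1, -164.2]
contact_force: [1.3, -0.2, 0.0]
gripper_width: 0.0875
```

>>> {"fn": "drive_tool", "kwargs": {
  "deltas": [
    [0,0,-1,0,0,0],
    [0,0,-3,0,0,0],
    [0,0,-5,0,0,0],
    [0,0,-6.5,0,0,0],
    [0,0,-7.5,0,0,0],
    [0,0,-8.2,0,0,0],
    [0,0,-8.4,0,0,0],
    [0,0,-8.4,0,0,0]
  ]
}}

```text
time_s: 15.55
tcp_pos: [0.4145, -0.287, 0.0061]
eef_rot: [-90.0, -0.0, -164.2]
contact_force: [0.5, 0.6, -0.6]
gripper_width: 0.088
```

>>> {"fn": "drive_tool", "kwargs": {
  "deltas": [
    [0,0,0,0,0,0],
    [0,0,0,0,0,0],
    [0,0,0,0,0,0],
    [0,0,0,0,0,0],
    [0,0,0,0,0,0],
    [0,0,0,0,0,0],
    [0,0,0,0,0,0],
    [0,0,0,0,0,0]
  ],
  "claw": 0,
  "squeeze": 40
}}

```text
time_s: 16.22
tcp_pos: [0.4144, -0.2871, 0.0064]
eef_rot: [-90.0, 0.0, -164.2]
contact_force: [-0.7, 2.2, 6.3]
gripper_width: 0.0592
```

>>> {"fn": "drive_tool", "kwargs": {
  "deltas": [
    [0,0,1.5,0,0,0],
    [0.3,0.2,4.5,0,0,-0.03],
    [1.8,1.5,7.5,0,0,-0.1],
    [4.5,3.7,9.0,0,0,-0.16],
    [7.8,6.5,9.5,0,0,-0.22],
    [11.1,9.3,9.5,0,0,-0.28],
    [14.4,12.1,9.5,0,0,-0.33],
    [17.1,14.4,9.5,0,0,-0.345]
  ]
}}

```text
time_s: 16.88
tcp_pos: [0.5858, -0.1415, 0.1005]
eef_rot: [-90.0, -0.1, 175.8]
contact_force: [1.6, -0.3, -3.8]
gripper_width: 0.0597
```

>>> {"fn": "drive_tool", "kwargs": {
  "deltas": [
    [1.0,0.8,-0.2,0,0,0],
    [1.0,0.8,-1.5,0,0,0],
    [1.0,0.8,-3.5,0,0,0],
    [1.0,0.8,-5.5,0,0,0],
    [1.0,0.8,-7,0,0,0],
    [1.0,0.8,-8,0,0,0],
    [1.0,0.8,-8.4,0,0,0],
    [1.0,0.8,-8.45,0,0,0]
  ]
}}

```text
time_s: 17.55
tcp_pos: [0.5943, -0.1352, 0.0165]
eef_rot: [-90.0, -0.1, 176.0]
contact_force: [-0.5, 0.1, -3.6]
gripper_width: 0.0597
```

```bash
python3 -c "
from plant import r,imaging
s=r.get_state();print(s['tcp_pos'],s['eef_rot'],s['gripper_width'],s['contact_force'])"
```

```text
[ 0.59427891 -0.13515806  0.01646451] [-8.99797805e+01 -1.22618326e-01  1.76013995e+02] 0.059674203305344745 [-0.4857232   0.07081259 -3.59714703]
```

>>> {"fn": "drive_tool", "kwargs": {
  "deltas": [
    [0,0,0,0,0,0],
    [0,0,0,0,0,0],
    [0,0,0,0,0,0],
    [0,0,0,0,0,0],
    [0,0,1,0,0,0],
    [0,0,3,0,0,0],
    [0,0,6.5,0,0,0],
    [-0.5,-0.5,10,0,0,0]
  ],
  "claw": 0.85
}}

```text
time_s: 18.22
tcp_pos: [0.5902, -0.1399, 0.1177]
eef_rot: [-90.0, -0.1, 176.0]
contact_force: [2.0, 0.7, 0.7]
gripper_width: 0.0746
```

>>> {"fn": "drive_tool", "kwargs": {
  "deltas": [
    [-1.5,-2,2,0,0,-0.02],
    [-3.5,-5,4,0,0,-0.1],
    [-5.5,-8,6,0,0,-0.2],
    [-7.5,-11,8,0,0,-0.3],
    [-9.5,-14,9,0,0,-0.4],
    [-11.5,-17.5,10,0,0,-0.5],
    [-13.5,-21,10,0,0,-0.6],
    [-15.5,-24.5,10,0,0,-0.7]
  ]
}}

```text
time_s: 18.88
tcp_pos: [0.4345, -0.3867, 0.219]
eef_rot: [-90.1, 0.2, 135.6]
contact_force: [1.4, -0.3, 0.9]
gripper_width: 0.0746
```

>>> {"fn": "drive_tool", "kwargs": {
  "deltas": [
    [-2,-3,0,0,0,-0.02],
    [-4,-6,0,0,0,-0.1],
    [-6,-9,0,0,0,-0.2],
    [-8,-12,0,0,0,-0.2],
    [-10,-15,0,0,0,-0.2],
    [-11.5,-17,0,0,0,-0.2],
    [-12,-18,0,0,0,-0.2],
    [-12,-18,0,0,0,-0.2]
  ]
}}

```text
time_s: 19.55
tcp_pos: [0.3136, -0.567, 0.217]
eef_rot: [-90.0, 0.0, 124.3]
contact_force: [0.5, -0.1, 0.4]
gripper_width: 0.0744
```

```bash
cat > fin.py <<'E'
from h import *
import sys
im=imaging.capture("top"); sc=imaging.capture("scene"); np.save("top.npy",im); np.save("scene.npy",sc)
cv2.imwrite(f"pics/{sys.argv[1]}t.png",cv2.resize(cv2.cvtColor(im,cv2.COLOR_RGB2BGR),None,fx=3,fy=3,interpolation=cv2.INTER_CUBIC)[270:570,330:1130])
cv2.imwrite(f"pics/{sys.argv[1]}f.png",cv2.cvtColor(im,cv2.COLOR_RGB2BGR))
cv2.imwrite(f"pics/{sys.argv[1]}s.png",cv2.resize(cv2.cvtColor(sc,cv2.COLOR_RGB2BGR)[180:300,150:370],None,fx=3.6,fy=3.6,interpolation=cv2.INTER_CUBIC))
E
python3 fin.py f1
```

```text
(no output)
```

View pics/f1t.png

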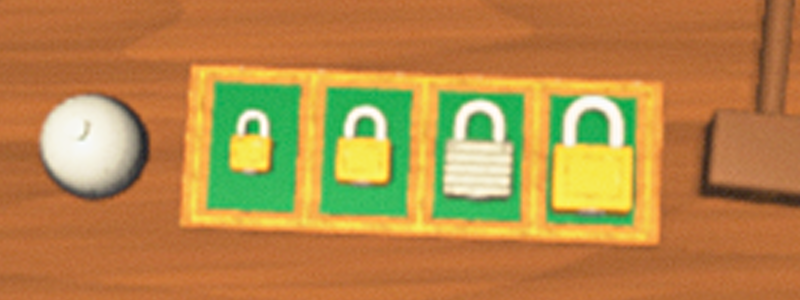

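View pics/f1f.png

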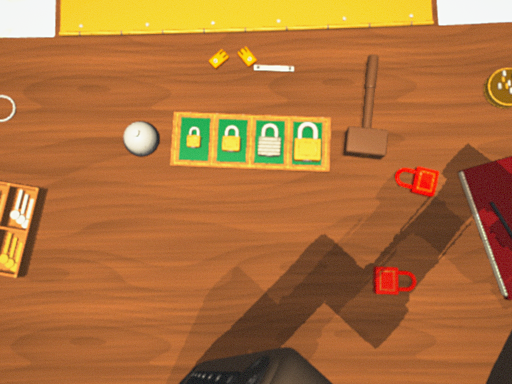

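View pics/f1s.png

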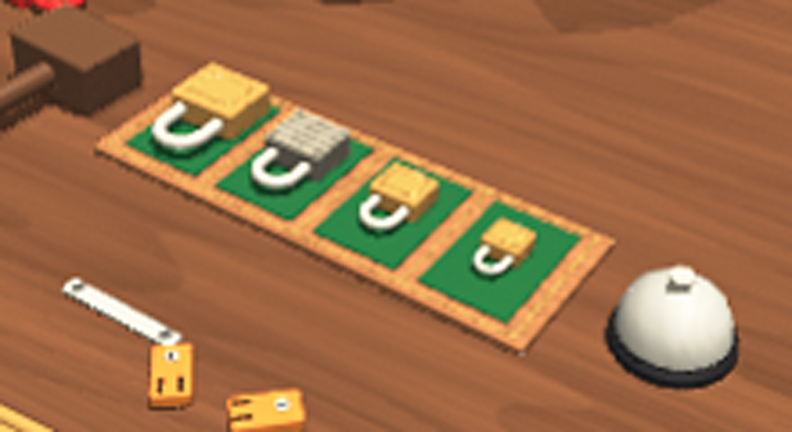

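```bash
cat > ev.py <<'E'
from h import *
PADBOX={"top":(160,100,345,185),"scene":(165,190,330,280)}
P={}
for cam in("top","scene"):
    c=imaging.get_calibration(cam)
    a=cv2.cvtColor(cv2.imread(f"pics/{cam}0.png"),cv2.COLOR_BGR2RGB); b=np.load(f"{cam}.npy")
    box=PADBOX[cam]
    def grn(im):
        h=cv2.cvtColor(im,cv2.COLOR_RGB2HSV); return (h[...,0]>50)&(h[...,0]<95)&(h[...,1]>100)
    tg=grn(a)[box[1]:box[3],box[0]:box[2]].astype(float)
    def pm(p,S=8):
        x,y,th=p[0]/1e3,p[1]/1e3,np.radians(p[2]); m=np.zeros(((box[3]-box[1])*S,(box[2]-box[0])*S),np.uint8)
        R=np.array([[np.cos(th),-np.sin(th)],[np.sin(th),np.cos(th)]])
        for k in range(4):
            q=np.array([(i*.052,j*.035+(1.5-k)*.088) for i,j in((-1,-1),(-1,1),(1,1),(1,-1))])@R.T+[x,y]
            cv2.fillConvexPoly(m,np.round((proj(c,np.c_[q,np.full(4,.01)])-box[:2]+.5)*S*16).astype(np.int32),255,shift=4)
        return cv2.resize(m,None,fx=1/S,fy=1/S,interpolation=cv2.INTER_AREA)/255.
    s=[625,-5,-4]; t=minimize(lambda p:((pm(p)-tg)**2).sum(),s,method="Nelder-Mead",options=dict(initial_simplex=[s,[632,-5,-4],[625,2,-4],[625,-5,-1]],xatol=.05,fatol=.01))
    th=np.radians(t.x[2]); ex=np.array([np.cos(th),np.sin(th)]); ey=np.array([-ex[1],ex[0]])
    print(cam,"tray",t.x.round(2),round(t.fun),tg.sum())
    d=np.abs(a.astype(int)-b).max(2)>45
    ch=d&~grn(b); ch=cv2.morphologyEx(ch.astype(np.uint8),cv2.MORPH_OPEN,np.ones((2,2)))
    for k,n in enumerate(D):
        pc=t.x[:2]+(1.5-k)*88*ey; u=proj(c,np.r_[pc/1e3,.015])[0]
        # restrict to pad cell
        m=np.zeros(ch.shape,np.uint8); q=np.array([(i*.065,j*.046) for i,j in((-1,-1),(-1,1),(1,1),(1,-1))])
        w=np.c_[q[:,:1]*ex+q[:,1:]*ey+pc/1e3,np.full(4,.015)]
        cv2.fillConvexPoly(m,np.round(proj(c,w)).astype(np.int32),1)
        reg=(m&ch).astype(bool)
        x,e,ar=fit(c,n,reg,(pc[0]/1e3,pc[1]/1e3,t.x[2]),.010)
        dd=x[:2]-pc; print("  ",n,"dx %.1f dy %.1f dth %.1f"%(dd@ex,dd@ey,x[2]-t.x[2]),"err",round(e,1),ar)
E
python3 ev.py
```

```text
top tray [625.61  -4.89  -4.07] 441 4672.0
   lock30 dx -0.2 dy -2.0 dth 1.5 err 27.3 265.0
   lock40 dx 0.3 dy -2.4 dth -2.3 err 45.9 420.0
   lock50 dx 0.3 dy -3.0 dth 0.5 err 51.9 612.0
   lock60 dx -0.7 dy -2.4 dth -0.6 err 52.9 854.0
scene tray [626.88  -5.02  -3.78] 114 2575.0
   lock30 dx 3.0 dy 2.3 dth 0.2 err 14.7 189.0
   lock40 dx 3.4 dy 3.3 dth 1.3 err 20.7 276.0
   lock50 dx 3.0 dy 3.3 dth 0.7 err 29.3 381.0
   lock60 dx 2.3 dy 4.6 dth 0.1 err 71.5 454.0
```

```bash
cat >> ev.py <<'E'
    o=cv2.cvtColor(b,cv2.COLOR_RGB2BGR); o2=o.copy(); o2[ch>0]=(255,0,255)
    x0,y0,x1,y1=box; K=800//(x1-x0)
    z=lambda q:cv2.resize(q[y0:y1,x0:x1],None,fx=K,fy=K,interpolation=cv2.INTER_NEAREST)
    A=z(o)
    for k,n in enumerate(D):
        pc=(t.x[:2]+(1.5-k)*88*ey)/1e3
        h,cl,_=sil(c,n,pc[0],pc[1],th,.01)
        cv2.polylines(A,[np.round(cv2.convexHull(((h-[x0,y0]+.5)*K).astype(np.float32))).astype(int)],True,(255,0,255),1)
        cv2.polylines(A,[np.round((cl-[x0,y0]+.5)*K).astype(int)],False,(255,0,0),1)
        q=np.array([(i*.052,j*.035) for i,j in((-1,-1),(-1,1),(1,1),(1,-1))]); w=np.c_[q[:,:1]*ex+q[:,1:]*ey+pc,np.full(4,.01)]
        cv2.polylines(A,[np.round((proj(c,w)-[x0,y0]+.5)*K).astype(int)],True,(255,255,0),1)
    cv2.imwrite(f"pics/ev_{cam}.png",A); cv2.imwrite(f"pics/evm_{cam}.png",z(o2))
E
python3 ev.py >/dev/null
```

```text
(no output)
```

View pics/ev_top.png

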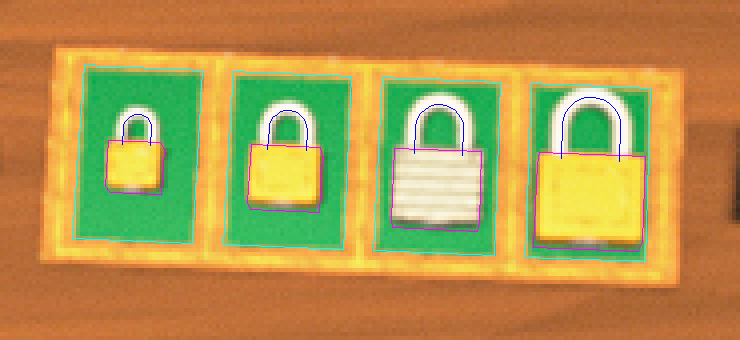

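View pics/ev_scene.png

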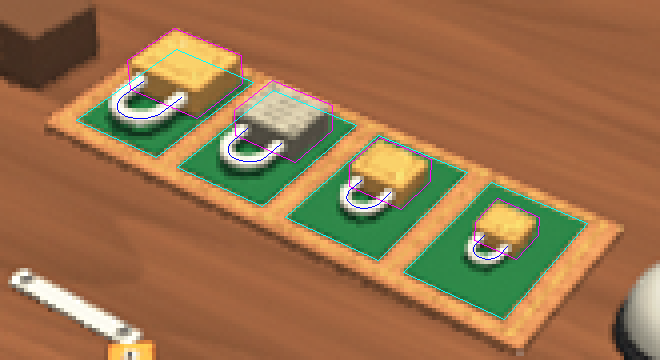

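View pics/evm_scene.png

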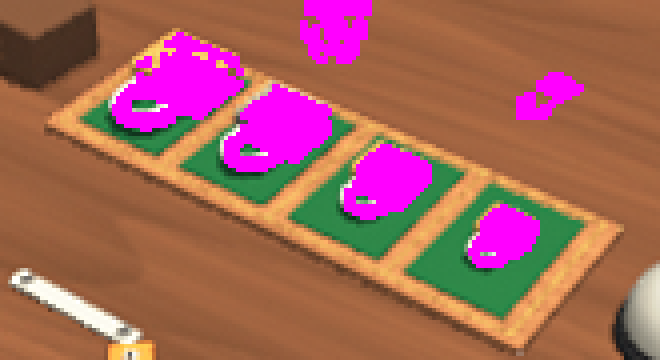

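Run:
```python
import cv2,numpy as np
from plant import r
a=cv2.cvtColor(cv2.imread("pics/top0.png"),cv2.COLOR_BGR2RGB).astype(int);b=np.load("top.npy").astype(int)
for n,(x0,y0,x1,y1) in {"bell":(118,112,164,160),"mallet":(340,50,392,164)}.items():
    print(n,(np.abs(a-b).max(2)[y0:y1,x0:x1]>40).sum())
print(r.get_state()['time_s'],r.close_job())
```

```text
bell 0
mallet 0
the job is handed in; nothing more can be done
19.65 None
```

All four padlocks are on the issue tray, flat and in size order: lock30 on the pad next to the bell (pad1), lock40 on pad2, lock50 on pad3 and lock60 on the pad at the mallet end (pad4). Shackles point away from the robot. I handed the job in at 19.65 s with the gripper clear of everything.

**Centring:** The commanded placings were at the fitted pad centres and pad angle.
- In the top camera, the overlays sit on the locks to about 1–2 mm. Its numeric fit gave under 1 mm error along the pads and 2–3 mm sideways, which I put down to shadow.
- The scene camera disagreed, with offsets of about 2–5 mm on each axis, sideways in the opposite direction. I took that as coarser pixels and model error, and left the locks as they were.

**Angle:** The top camera fit angles within about 2.3° and the scene camera within 1.3°. The tool itself read within 0.1° of the commanded angle at each release.

**Bell and mallet:** The before and after pictures show no change at either one.

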